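# Fetch the ribbon reel from the cupboard door and load the roll holder

### The job

Swing the little cupboard's door wide open by its handle and leave it open, lift the ribbon reel up and off the hook on the inside of the door, and stand it on edge in the roll holder, between the two side plates and resting on both rollers. Set it down, do not drop it, and do not push or tip the pencil pot, the thread cone or the box of spools.

Things in the scene. Friction and masses are not known exactly. Their poses are not given: they have to be found in the camera images.
- cupboard: Fixed plywood craft cupboard, 240 wide (y) x 180 deep (x) x 215 high, with a clear plastic top and one plywood door. Origin: centre of its underside. Its own -x is the front, with the door; at yaw 0 the front faces the robot. It is placed with some yaw.
- door (a joint): Door angle, rad: 0 shut (as at the start) to 1.9. The door (240 wide, 15 thick, from 10 to 210 above the table) turns about a vertical hinge at the cupboard's left (+y) front edge; seen from above it opens clockwise, its free edge swinging out to -x. No latch; a stiff hinge (about 0.3 N m) keeps it where it is left.
- door_hinge (a point): Point on the hinge axis, in the plane of the door's outer face (inner face 15 behind), 110 above the table. Its axes turn with the door: +y along the door from free edge to hinge, +x the normal out of the inner face (into the cupboard when shut), z up.
- door_handle (a point): Grip point on the door's steel pull: an upright round bar, 12 in diameter, from 110 to 192 above the table, axis 40 out from the outer face and 215 from the hinge, with a level leg to the door at each end. The point is on the bar's axis, 178 above the table. Can be pinched from above, fingers on its two sides along the door. Axes as door_hinge.
- hook (a point): Where the reel hangs: top of the steel hook bar (8 diameter) on the door's inner face, 75 from that face, 120 from the hinge, 160 above the table. The bar slopes gently down from the door, is level for 16 either side of this point, then turns up; the tip ends 26 farther out than this point and 8 above it. Axes as door_hinge: the hook points to +x.
- reel: Loose rigid ribbon reel: a ring 116 in diameter, bore 46, 25 wide, 0.15 kg, cardboard flanges, grey ribbon. Origin: centre; own x = its axis (both ways alike). Hangs by its bore on the hook, axis along the hook, top 195 above the table. Comes off when lifted 8 to 38 and drawn away from the door. Pinch across its faces at the top, from above; fingertips to 25 below its top clear the hook.
- holder: Fixed roll holder: wooden base 150 (x) x 75 (y) x 8; two aluminium side plates 140 long, 60 high, 37 apart inside; between them two rubber rollers (16 diameter, along y, axes at x +-36, 20 above the table). Slot open at the top and both ends. Origin: centre of the underside. The reel stands in it, its axis along the holder's y (either way). Placed with some yaw.
- seat (a point): Where the reel's centre lies when it rests on both rollers: 75.3 above the holder's underside, midway between the plates. Axes as the holder.
- pot: Bystander: loose dark metal pencil pot, 78 in diameter, 95 high, with pencils up to 155. Origin: centre of its underside.
- cone: Bystander: loose pale thread cone, 68 in diameter at the foot, 120 high. Origin: centre of its underside.
- spoolbox: Bystander: loose open cardboard box of small thread spools, 150 x 110, 50 high. Origin: centre of its underside.
Not all that is in view belongs to the job. Leave any blue or turquoise look-alike of the holder alone.

How it is judged:
By the outcome, as a careful person would: the job done as asked, in the order asked, and still so for the second after the job is handed in, with the robot touching nothing.
It also fails if it takes over 64 s, if anything falls off the work surface, if the arm or the gripper's body presses on something with over 40 N, if the wrist force passes 120 N, or if a joint passes its speed limit or range.

### The arm

A 6-joint arm with a two-finger parallel gripper is mounted at the origin on the work surface. World frame = base frame: x ahead of the robot, y to its left, z up, the work surface at z = 0. Lengths are in m, angles in rad, forces in N, time in s.
With the tool pointing down it reaches from about 0.325 to 0.925 m from the base axis. Payload 3.1 kg.
Tool frame: the origin (TCP) lies where the fingers leave the gripper's body, on its centre line; the fingertips stand 73 mm ahead of it and the grasp point (between the pads) lies 54 mm ahead of it; z points along the fingers, y is the line along which they close (so a half turn about z gives the same grasp; the last joint's range is limited). The gripper opens to 85 mm and grips with 20 to 120 N. Pads are 22 mm wide; open, the fingers measure 114 mm over their backs; the gripper's body (76 mm by 85 mm) begins 54 mm behind the grasp point. The pads swing forward as they close: fully open they stand 13 mm farther back than shut.
Start: joints at [1.139, 0.217, 1.613, -0, 1.311, -0.112], TCP at [0.196, 0.593, 0.304] pointing down, gripper open.
Joint ranges: [-2.75, 2.75], [-0.78, 2.1], [0.31, 2.55], [-1.13, 4.27], [0.13, 2.63], [-2.58, 2.58]. Speed limits (rad/s): [2.79, 2.79, 3.14, 3.14, 3.14, 3.14].

### API

Orientations are given as a unit quaternion [x, y, z, w].
In Python, from plant import arm, capture, calibration gives the robot as it stands. The module is installed in compiled form; this text tells all that it offers.
- The arm moves only by the shell command python3 -m creep 'ROWS' [FORCE]. ROWS is text: rows parted by semicolons, each of 7 numbers parted by spaces: the opening, from 0 (shut) to 1 (fully open), then the shift along the tool's x, y, z each as a share of 0.03 m, from -1 to 1, then the turn, a rotation vector about the tool's x, y, z each as a share of 6 degrees, from -1 to 1. In form: hand dx dy dz ax ay az; .... A call has 1 to 5 rows; each row shifts and turns the commanded pose from where the row before left it, along the tool's axes as they then stand; what a row does not reach is not made up. A row lasts 1/12 s, in which the tool goes at most 41.7 mm and 7.16 degrees, less where a joint would pass 70% of its speed; a pose out of reach is approached as far as the arm can. A call with a number of a shift or a turn outside -1 to 1 is refused whole. A call with a gripper value outside its range is refused whole. The fingers move at their own pace and stop on an object; FORCE is the grip in N (left out, the last holds). Time passes only in rows, so rows that do not move let the fingers close. It gives the time, the measured TCP pose, the force, the opening and the grip force at its end, in the units of the state.
- arm.observe(): the state, without advancing time (a new reading comes with each control period).
- capture(name): name is "side" or "top" or "wrist"; returns (picture, depth): 384x512x3 uint8, red, green, blue; 384x512 float32, m along the optical axis (not along the pixel's ray), 0 where there is no reading.
- calibration(name): a dict with "mtx" (3x3 intrinsics, pixels), "extrinsics" (4x4, takes a point from camera to world coordinates); the wrist camera has in their place "hand_eye" (4x4, takes a point from camera to tool coordinates, whose origin is the TCP and whose axes are the flange's). Camera axes: x right, y up, looking along -z (the intrinsics and any distortion apply to the point x, -y, -z); pixel columns grow to the right and rows downward; lengths in m; the calibration is good to about 2 mm. A picture is of the moment at which its call begins: read the wrist's pose just before it. calibration takes no time and is no camera call.
- arm.finish_job(): hands the job in; it is judged then, once.
The state is a dict: "t": time; "joints": joint angles; "qvel": joint speeds; "joint_torque": joint torques, N m; "position": TCP position; "tcp_rot": TCP orientation; "force": force on the tool from outside, world axes, zero at the start; "torque": the same for the moment, N m; "grip_width": finger opening in m; "finger_force": force on a finger pad.
Only numpy, scipy, OpenCV 4.12 (cv2) and the standard library are available. Lean on these libraries where they do the work, as an engineer would, in place of code of your own. Each camera call takes 0.05 s, during which the arm holds its last target. There are 200 camera calls.

## Working session

There is one attempt and no reset: what is moved stays moved. The work goes in short steps, Python scripts to look and compute and a shell command to move; the robot and the scene stay as the last step left them, time stands still between calls to the robot, and variables do not carry over. Pictures are saved under pics/ and viewed, at most 10 in all, crops included, and the job is handed in when it is done.

```bash
mkdir -p pics
python3 - <<'E'
from plant import arm,capture,calibration
import cv2,numpy as np
print(arm.observe())
for n in ("side","top"):
    c=calibration(n);print(n,{k:(np.round(v,4).tolist() if hasattr(v,'shape') or isinstance(v,list) else v) for k,v in c.items()})
    p,d=capture(n);cv2.imwrite(f"pics/{n}0.png",p[:,:,::-1]);np.savez(f"{n}0.npz",p=p,d=d)
print(calibration("wrist"))
E
```

```text
{'t': 0.0, 'joints': array([ 1.13883398e+00,  2.17777251e-01,  1.61496179e+00, -2.29066240e-05,
        1.31127155e+00, -1.12176423e-01]), 'qvel': array([-9.49718946e-04, -2.22637476e-04, -6.59257172e-04, -2.85384944e-05,
        6.84203709e-04,  2.68693368e-05]), 'joint_torque': array([-1.12645794e-03, -3.96866584e+01, -3.03844678e+01, -3.58449033e-04,
        9.90332948e-03, -4.85743541e-06]), 'position': array([0.19617334, 0.59273067, 0.30253928]), 'tcp_rot': array([ 1.59209506e-01,  9.87244079e-01, -1.16747090e-03, -3.14220767e-04]), 'force': array([-0.51460122, -0.56187549, -0.70150807]), 'torque': array([-0.03258213, -0.01656175, -0.04051334]), 'finger_force': 0.0, 'grip_width': 0.08544062218597921}
side {'mtx': [[477.2195, 0.0, 252.0359], [0.0, 477.2195, 197.3653], [0.0, 0.0, 1.0]], 'extrinsics': [[0.9267, 0.1906, -0.324, 0.0824], [-0.3757, 0.4437, -0.8136, -1.3287], [-0.0113, 0.8757, 0.4828, 0.8568], [0.0, 0.0, 0.0, 1.0]]}
top {'mtx': [[362.9127, 0.0, 257.262], [0.0, 362.9127, 190.6355], [0.0, 0.0, 1.0]], 'extrinsics': [[0.0302, 0.9913, -0.1278, 0.4048], [-0.9995, 0.0302, -0.0019, -0.1004], [0.0019, 0.1278, 0.9918, 1.2684], [0.0, 0.0, 0.0, 1.0]]}
{'mtx': array([[310.11947688,   0.        , 254.68968403],
       [  0.        , 310.11947688, 192.46756376],
       [  0.        ,   0.        ,   1.        ]]), 'hand_eye': array([[-6.73460396e-04,  9.60804021e-01,  2.77227666e-01,
         6.93813928e-02],
       [ 9.99999650e-01,  7.84730567e-04, -2.90418791e-04,
        -1.64892314e-04],
       [-4.96584566e-04,  2.77227374e-01, -9.60804213e-01,
        -7.05508477e-02],
       [ 0.00000000e+00,  0.00000000e+00,  0.00000000e+00,
         1.00000000e+00]])}
```

View pics/side0.png

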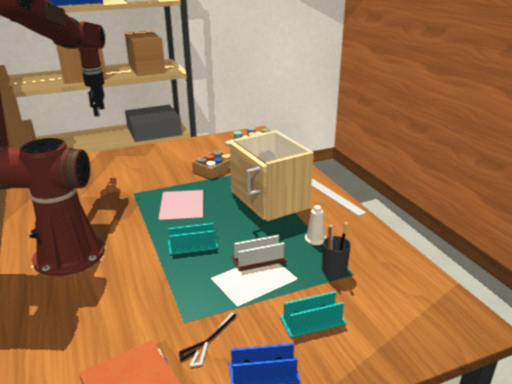

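View pics/top0.png

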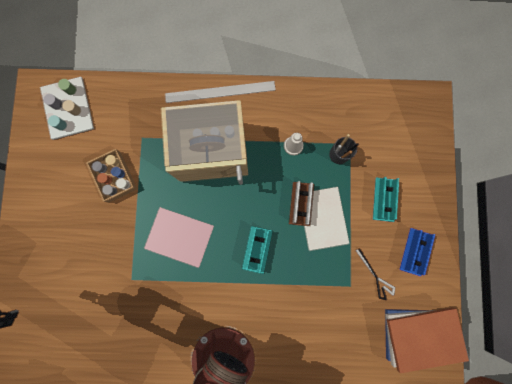

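The side view shows the cupboard at about (271,175), its handle at (253,180), the grey/brown holder at (259,252), the cone at (316,225) and the pot at (336,258). In the top view the cupboard is at (204,140), the handle at (240,174), the reel at (207,142), the holder at (302,204), and the teal and blue decoys are elsewhere. I'll enlarge these areas.

Run:
```python
import cv2,numpy as np
t=np.load("top0.npz");s=np.load("side0.npz")
cv2.imwrite("pics/topc.png",cv2.resize(t['p'][95:235,150:350,::-1],None,fx=4,fy=4,interpolation=cv2.INTER_CUBIC))
cv2.imwrite("pics/sidec.png",cv2.resize(s['p'][125:285,210:360,::-1],None,fx=3.7,fy=3.7,interpolation=cv2.INTER_CUBIC))
```

```text
(no output)
```

View pics/topc.png

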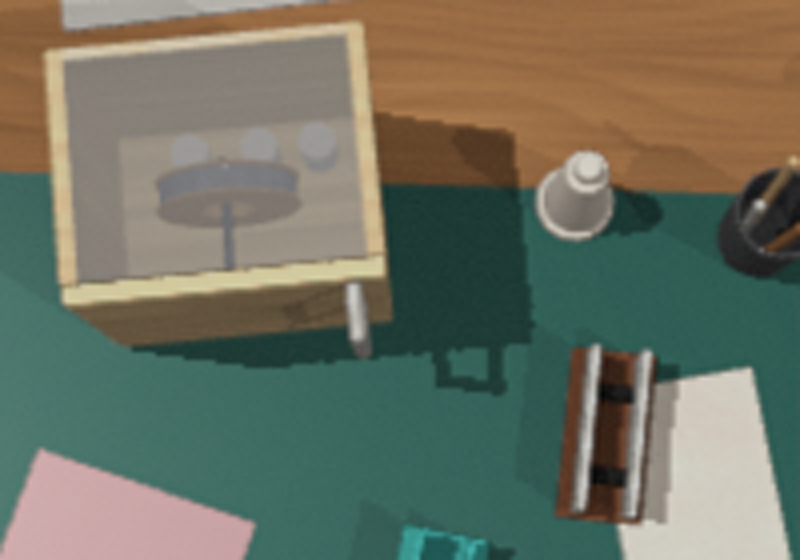

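View pics/sidec.png

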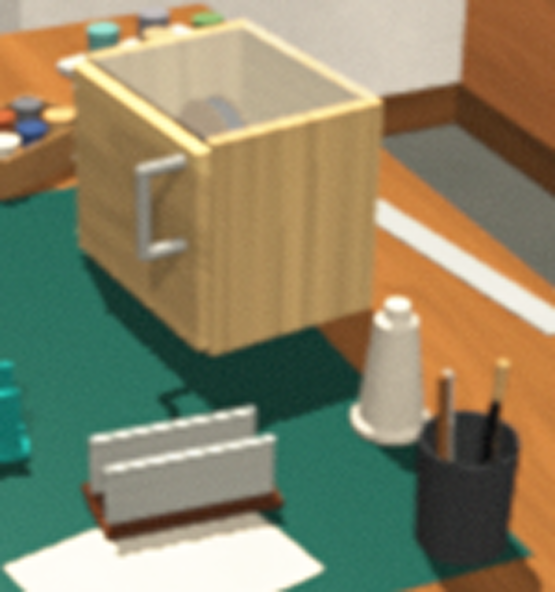

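The top crop shows the door's top outer edge from (62,303) at the hinge to (386,279), the handle near (358,300-355), and the plate tops from (597,347) to (580,512) and from (646,350) to (632,517). The side crop shows the handle bar from (142,170) to (145,255) and the plate tops from (90,438) to (255,408) and from (105,470) to (274,437). I'll triangulate these.

```bash
cat > h.py <<'E'
import numpy as np,cv2
from plant import arm,capture,calibration
from scipy.spatial.transform import Rotation as R
def cam(n,st=None):
    c=calibration(n); K=np.array(c['mtx'])
    if n!='wrist': return K,np.array(c['extrinsics'])
    T=np.eye(4);T[:3,:3]=R.from_quat(st['tcp_rot']).as_matrix();T[:3,3]=st['position']
    return K,T@np.array(c['hand_eye'])
def ray(C,uv):
    K,T=C; u,v=uv
    d=T[:3,:3]@np.array([(u-K[0,2])/K[0,0],-(v-K[1,2])/K[1,1],-1]); return T[:3,3],d
def plane(C,uv,z):
    o,d=ray(C,uv); return o+d*(z-o[2])/d[2]
def tri(C1,a,C2,b):
    o,d=ray(C1,a);p,e=ray(C2,b)
    s=np.linalg.lstsq(np.c_[d,-e],p-o,rcond=None)[0]
    x,y=o+s[0]*d,p+s[1]*e
    return (x+y)/2,np.linalg.norm(x-y)
def proj(C,X):
    K,T=C;q=T[:3,:3].T@(np.array(X)-T[:3,3]); return K[0,2]-K[0,0]*q[0]/q[2],K[1,2]+K[1,1]*q[1]/q[2]
E
python3 - <<'E'
from h import *
np.set_printoptions(precision=4,suppress=True)
T=cam('top');S=cam('side')
t=lambda x,y:(150-.375+x/4,95-.375+y/4)
s=lambda x,y:(210-.36+x/3.7,125-.36+y/3.7)
P=dict(hinge=((62,303),(77,72)),free=((386,279),(207,155)),
 far_lo=((580,512),(90,438)),far_hi=((597,347),(255,408)),near_lo=((632,517),(105,470)),near_hi=((646,350),(274,437)))
for k,(a,b) in P.items(): print(k,*tri(T,t(*a),S,s(*b)))
h=plane(T,t(62,303),.21);f=plane(T,t(386,279),.21);print('door z.21',h,f,np.linalg.norm(h-f))
u=(h-f)/np.linalg.norm(h-f);n=np.array([u[1],-u[0],0]);print('yaw',np.degrees(np.arctan2(n[1],n[0])))
H=h-.215*u-.04*n;
print('handle',H)
for z in(.11,.192):
  H[2]=z;a=proj(T,H);b=proj(S,H);print('pred px crop',(a[0]-149.6)*4,(a[1]-94.6)*4,(b[0]-209.64)*3.7,(b[1]-124.64)*3.7)
print('bystanders',plane(T,t(575,215),0),plane(T,t(765,230),0.0))
E
```

```text
hinge [0.5984 0.1783 0.1985] 0.006323157713322352
free [ 0.6258 -0.0651  0.2086] 0.014076008926201516
far_lo [ 0.4597 -0.2258  0.0622] 0.005249456141318324
far_hi [ 0.5984 -0.2379  0.0619] 0.005231764644091678
near_lo [ 0.4565 -0.2691  0.0604] 0.0044346253576970545
near_hi [ 0.5967 -0.2792  0.06  ] 0.0038003717735966536
door z.21 [0.5933 0.1761 0.21  ] [ 0.6187 -0.0629  0.21  ] 0.24039162482446005
yaw 6.0659096203482425
handle [ 0.5763 -0.0419  0.21  ]
pred px crop 361.78868986651355 354.75267323383787 137.3335728163124 256.52974923709684
pred px crop 356.8598718224189 338.59837774387324 135.7553435568316 173.22363837968163
bystanders [ 0.7246 -0.2225  0.    ] [ 0.7161 -0.3925  0.    ]
```

```bash
python3 -m creep '1 0 -.4 0 0 0 -1;1 0 -.8 0 0 0 -1;1 -.2 -.93 0 0 0 -1;1 -.4 -.93 0 0 0 -1;1 -.43 -.93 0 0 0 0' 60 | tail -3
for i in 1 2 3; do python3 -m creep '1 -.43 -.93 0 0 0 0;1 -.43 -.93 0 0 0 0;1 -.43 -.93 0 0 0 0;1 -.43 -.93 0 0 0 0;1 -.43 -.93 0 0 0 0' >/dev/null; done
python3 -m creep '1 -.43 -.93 0 0 0 0;1 -.43 -.7 0 0 0 0;1 -.2 -.4 0 0 0 0;1 0 0 0 0 0 0;1 0 0 0 0 0 0'
python3 - <<'E'
from h import *
np.set_printoptions(precision=4,suppress=True)
st=arm.observe();p,d=capture('wrist');cv2.imwrite('pics/w1.png',p[:,:,::-1]);np.savez('w1.npz',p=p,d=d,**st)
print(st['joints'],st['position'],st['t'])
E
```

```text
force: [0.6, 0.4, -0.3]
grip_width: 0.0856
finger_force: 0.0
t: 2.18
position: [0.4891, 0.0209, 0.3034]
tcp_rot: [-0.049, 0.999, 0.001, -0.001]
force: [-0.2, -0.3, -0.3]
grip_width: 0.0852
finger_force: 0.0
[-0.101  -0.0758  1.925   0.0008  1.2942 -1.7699] [0.4891 0.0209 0.3034] 2.1833
```

View pics/w1.png

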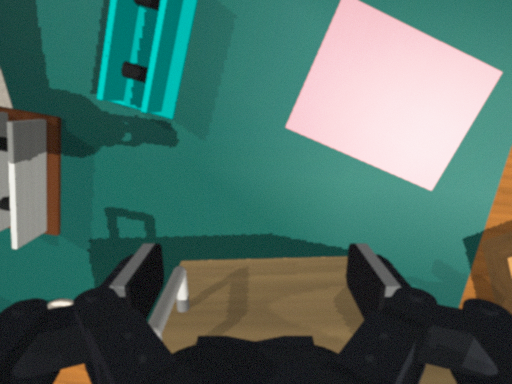

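The wrist view shows the handle at about (183,290), left of the door face (150-350,260-340), and the near part of the grey plate of the holder at (30,180). I'll compare predicted handle pixels with this picture.

Run:
```python
from h import *
w=dict(np.load('w1.npz'));C=cam('wrist',w)
for z in(.11,.178,.192): print(z,proj(C,(.5763,-.0419,z)))
h=np.array([.5933,.1761]);print('door low edge free',proj(C,(.6187,-.0629,.01)),'top free',proj(C,(.6187,-.0629,.21)))
cv2.imwrite('pics/w1c.png',cv2.resize(w['p'][240:360,110:270,::-1],None,fx=4,fy=4,interpolation=cv2.INTER_CUBIC))
```

```text
0.11 (np.float64(180.34425493704776), np.float64(267.5669449330526))
0.178 (np.float64(159.35427497602814), np.float64(314.2566403557193))
0.192 (np.float64(153.45791556636897), np.float64(327.3723853659964))
door low edge free (np.float64(180.72821752649367), np.float64(256.06465374636275)) top free (np.float64(113.54716469425495), np.float64(395.753700472681))
```

View pics/w1c.png

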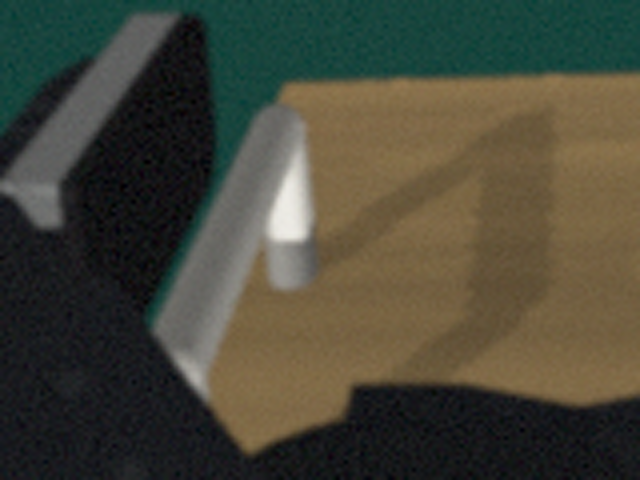

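The bar's lower end is at (181,269) and its upper part at (156,326). Both match the top-view estimate to within about 1 mm. I'll approach and pinch.

```bash
python3 -m creep '1 -.67 -.585 0 0 0 0;1 -.67 -.585 0 0 0 0;1 -.67 -.585 0 0 0 0;1 -.67 -.585 0 0 0 0;1 0 0 0 0 0 0' 
python3 -m creep '1 0 0 .6 0 0 0;1 0 0 .8 0 0 0;1 0 0 .6 0 0 0;1 0 0 .35 0 0 0;1 0 0 0 0 0 0'
python3 -m creep '.1 0 0 0 0 0 0;.1 0 0 0 0 0 0;.1 0 0 0 0 0 0;.1 0 0 0 0 0 0;.1 0 0 0 0 0 0' 40
python3 -m creep '0 0 0 0 0 0 0;0 0 0 0 0 0 0;0 0 0 0 0 0 0' 40
```

```text
t: 2.65
position: [0.5788, -0.0418, 0.304]
tcp_rot: [-0.05, 0.999, -0.001, 0.001]
force: [-0.8, 0.2, -0.1]
grip_width: 0.0855
finger_force: 0.0
t: 3.07
position: [0.5738, -0.0391, 0.2301]
tcp_rot: [-0.05, 0.999, 0.001, -0.003]
force: [0.3, 0.7, 0.5]
grip_width: 0.0853
finger_force: 0.0
t: 3.48
position: [0.5771, -0.0411, 0.2347]
tcp_rot: [-0.05, 0.999, -0.0, 0.001]
force: [-0.1, -0.6, -0.2]
grip_width: 0.0257
finger_force: 0.0
t: 3.73
position: [0.577, -0.0424, 0.2344]
tcp_rot: [-0.05, 0.999, -0.001, 0.001]
force: [-0.6, -4.9, 2.9]
grip_width: 0.0114
finger_force: 39.1
```

```bash
python3 -m creep '0 .12 .025 0 0 0 .167;0 .25 .05 0 0 0 .333;0 .373 .08 0 0 0 .5;0 .373 .08 0 0 0 .5;0 .373 .08 0 0 0 .5' 50
python3 -m creep '0 .373 .08 0 0 0 .5;0 .373 .08 0 0 0 .5;0 .373 .08 0 0 0 .5;0 .373 .08 0 0 0 .5;0 .373 .08 0 0 0 .5'
```

```text
t: 4.15
position: [0.5319, -0.0343, 0.2344]
tcp_rot: [0.057, 0.998, -0.002, 0.001]
force: [-1.0, -7.5, 2.9]
grip_width: 0.0106
finger_force: 49.3
t: 4.57
position: [0.4791, -0.011, 0.2344]
tcp_rot: [0.186, 0.982, -0.003, 0.0]
force: [-3.9, -9.8, 5.6]
grip_width: 0.011
finger_force: 49.7
```

```bash
for i in 1 2 3; do python3 -m creep '0 .373 .08 0 0 0 .5;0 .373 .08 0 0 0 .5;0 .373 .08 0 0 0 .5;0 .373 .08 0 0 0 .5;0 .373 .08 0 0 0 .5' | sed -n '1,4p;6p'; done
```

```text
t: 4.98
position: [0.434, 0.0254, 0.2343]
tcp_rot: [0.313, 0.95, -0.004, -0.001]
force: [-7.8, -11.0, 10.1]
finger_force: 50.2
t: 5.4
position: [0.4, 0.0725, 0.2343]
tcp_rot: [0.434, 0.901, -0.004, -0.002]
force: [-11.1, -8.2, 12.2]
finger_force: 50.7
t: 5.82
position: [0.3794, 0.127, 0.2343]
tcp_rot: [0.548, 0.836, -0.004, -0.003]
force: [-11.6, -5.8, 13.6]
finger_force: 50.9
```

```bash
python3 -m creep '0 .373 .08 0 0 0 .5;0 .373 .08 0 0 0 .5;0 .373 .08 0 0 0 .5;0 .373 .08 0 0 0 .5;0 .373 .08 0 0 0 .5'
python3 -m creep '0 .373 .08 0 0 0 .5;0 .373 .08 0 0 0 .5;0 .373 .08 0 0 0 .5;0 .25 .05 0 0 0 .333;0 .12 .025 0 0 0 .167'
python3 -c "
from plant import arm;print(arm.observe()['joints'])"
```

```text
t: 6.23
position: [0.374, 0.1848, 0.2343]
tcp_rot: [0.653, 0.757, -0.003, -0.003]
force: [-12.1, -2.1, 13.4]
grip_width: 0.0109
finger_force: 50.6
t: 6.65
position: [0.3807, 0.2309, 0.2343]
tcp_rot: [0.728, 0.686, -0.002, -0.003]
force: [-10.8, -0.4, 11.4]
grip_width: 0.0109
finger_force: 50.4
[ 0.38485701 -0.09900743  2.0836228   0.00510908  1.16324498  0.44299682]
```

```bash
python3 -m creep '.6 0 0 0 0 0 0;.6 0 0 0 0 0 0;.6 0 0 0 0 0 0;.6 0 0 0 0 0 0' 30
python3 -m creep '.6 0 0 -.3 0 0 0;.6 0 0 -.8 0 0 0;.6 0 0 -.9 0 0 0;.6 0 0 -.9 0 0 0;1 0 0 -.3 0 0 0'
python3 - <<'E'
from h import *
for n in ("side","top"):
    p,d=capture(n);np.savez(f"{n}1.npz",p=p,d=d)
    if n=='top': cv2.imwrite("pics/top1.png",cv2.resize(p[85:235,130:330,::-1],None,fx=4,fy=4,interpolation=cv2.INTER_CUBIC))
    else: cv2.imwrite("pics/side1.png",cv2.resize(p[120:290,130:355,::-1],None,fx=3.5,fy=3.5,interpolation=cv2.INTER_CUBIC))
E
```

```text
t: 6.98
position: [0.383, 0.2291, 0.2331]
tcp_rot: [0.727, 0.686, -0.0, -0.0]
force: [-0.2, -0.7, -0.4]
grip_width: 0.0509
finger_force: 0.0
t: 7.4
position: [0.385, 0.2298, 0.3346]
tcp_rot: [0.727, 0.686, 0.004, 0.001]
force: [0.8, -0.6, 1.0]
grip_width: 0.062
finger_force: 0.0
```

View pics/top1.png

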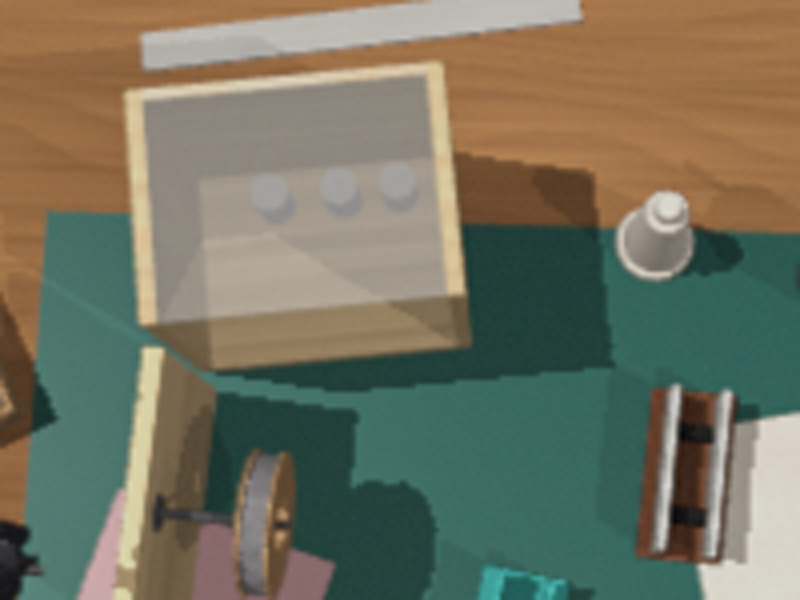

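View pics/side1.png

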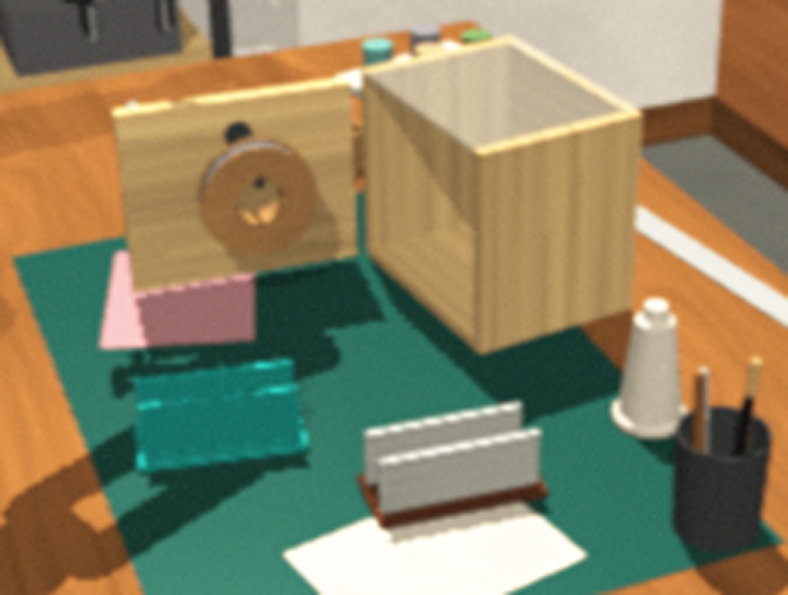

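The top view shows the reel hanging on the open door, its front flange an ellipse at (280,450-598) and its grey rim at (258,525). The side view shows the reel disc at (258,197) with the bore at (260,200). I'll compare the geometric prediction with both views.

Run:
```python
from h import *
np.set_printoptions(precision=4,suppress=True)
T=cam('top');S=cam('side')
ct=lambda q:((q[0]-129.6)*4,(q[1]-84.6)*4); cs=lambda q:((q[0]-129.64)*3.5,(q[1]-119.64)*3.5)
it=lambda x,y:(129.625+x/4,84.625+y/4); isd=lambda x,y:(129.64+x/3.5,119.64+y/3.5)
a=plane(T,it(142,348),.21);b=plane(T,it(116,598),.21);print('door outer edge',a,b,'psi',np.degrees(np.arctan2(*(a-b)[1::-1]))-90)
h=np.array([.5933,.1761,0])
for psi in(-93.5,):
  c,s=np.cos(np.radians(psi)),np.sin(np.radians(psi));n=np.array([c,s,0]);y=np.array([-s,c,0])
  hk=h+.09*n-.12*y;ctr=hk+[0,0,.137];print(psi,ctr)
  for o,l in((.0125,'front'),(-.0125,'back')):
    th=np.linspace(0,2*np.pi,120);P=[ctr+o*n+.058*(np.cos(t)*y+np.sin(t)*np.array([0,0,1])) for t in th]
    for nm,f,C in(('top',ct,T),('side',cs,S)):
      q=np.array([f(proj(C,p)) for p in P]);print(l,nm,q.min(0),q.max(0))
print('tri flange centre',tri(T,it(282,523),S,isd(259,197)))
# holder refine from top at z=.06 and .068
for z in(.06,.068):
  print(z,[plane(T,it(*p),z)[:2] for p in((659,549),(674,385),(710,553),(727,391))])
# holder base footprint lines for height check
```

```text
door outer edge [0.5896 0.1759 0.21  ] [0.4056 0.1832 0.21  ] psi -92.2717997223041
-93.5 [0.468  0.0936 0.137 ]
front top [262.1731 449.0628] [291.001  597.9312]
front side [199.179  146.0405] [316.1853 254.8192]
back top [228.7122 446.1507] [260.469  594.9684]
back side [193.9192 135.9081] [309.5696 243.6341]
tri flange centre (array([0.467 , 0.0763, 0.1439]), np.float64(0.00020073725260806986))
0.06 [array([ 0.4597, -0.2244]), array([ 0.5978, -0.2347]), array([ 0.4577, -0.2668]), array([ 0.5941, -0.2794])]
0.068 [array([ 0.4593, -0.2236]), array([ 0.5966, -0.2338]), array([ 0.4573, -0.2657]), array([ 0.5928, -0.2782])]
```

```bash
for i in 1 2 3; do python3 -m creep '1 0 0 0 0 0 -1;1 0 0 0 0 0 -1;1 0 0 0 0 0 -1;1 0 0 0 0 0 -1;1 0 0 0 0 0 -1' |sed -n '2,3p'; done
python3 -m creep '1 -.6 -.9 0 0 0 0;1 -.6 -.9 0 0 0 0;1 -.6 -.9 0 0 0 0;1 -.6 -.9 0 0 0 0;1 -.6 -.9 0 0 0 0'
python3 -m creep '1 0 0 0 0 0 0;1 0 0 0 0 0 0'
python3 - <<'E'
from h import *
np.set_printoptions(precision=4,suppress=True)
st=arm.observe();p,d=capture('wrist');cv2.imwrite('pics/w2.png',p[:,:,::-1]);np.savez('w2.npz',p=p,d=d,**st)
C=cam('wrist',st);print(st['position'],st['joints'],[np.round(proj(C,(x,y,z))) for x,y,z in((.468,.09,.195),(.41,.09,.137),(.468,.0775,.195),(.468,.1025,.195))])
E
```

```text
position: [0.3822, 0.2288, 0.3271]
tcp_rot: [0.523, 0.852, -0.002, -0.001]
position: [0.3822, 0.2288, 0.327]
tcp_rot: [0.284, 0.959, -0.001, -0.002]
position: [0.3822, 0.2288, 0.327]
tcp_rot: [0.027, 1.0, -0.001, -0.002]
t: 9.17
position: [0.4647, 0.0878, 0.3271]
tcp_rot: [0.029, 1.0, -0.0, -0.002]
force: [0.7, 0.4, -0.5]
grip_width: 0.0855
finger_force: 0.0
t: 9.33
position: [0.4648, 0.0879, 0.3273]
tcp_rot: [0.031, 1.0, 0.0, -0.002]
force: [-0.8, 1.1, 0.1]
grip_width: 0.0857
finger_force: 0.0
[0.4648 0.0879 0.3273] [ 0.0382 -0.1339  1.9323  0.0004  1.3472 -1.471 ] [array([259., 213.]), array([253., 122.]), array([241., 214.]), array([277., 211.])]
```

View pics/w2.png

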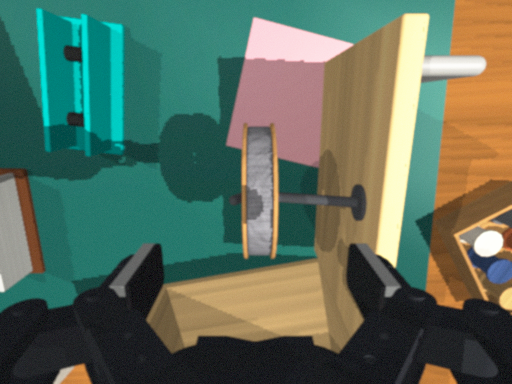

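The wrist view shows the reel hanging centred between the fingers, its flanges at u=242 and 278, with the door edge well clear of the right finger. I'll descend and pinch.

```bash
python3 -m creep '.75 -.1 .07 .3 0 0 0;.75 0 0 .75 0 0 0;.75 0 0 .75 0 0 0;.75 0 0 .65 0 0 0;.75 0 0 .3 0 0 0'
python3 -m creep '.2 0 0 0 0 0 0;.2 0 0 0 0 0 0;.2 0 0 0 0 0 0;.2 0 0 0 0 0 0;.2 0 0 0 0 0 0' 30
python3 -m creep '0.1 0 0 0 0 0 0;.1 0 0 0 0 0 0;.1 0 0 0 0 0 0'
```

```text
t: 9.8
position: [0.4656, 0.0925, 0.2428]
tcp_rot: [0.028, 1.0, -0.0, -0.003]
force: [-0.5, 0.6, -1.2]
grip_width: 0.0638
finger_force: 0.0
t: 10.22
position: [0.4692, 0.0914, 0.2484]
tcp_rot: [0.029, 1.0, 0.0, 0.001]
force: [0.2, 0.8, 1.4]
grip_width: 0.0244
finger_force: 34.9
t: 10.47
position: [0.4692, 0.0914, 0.2483]
tcp_rot: [0.029, 1.0, 0.0, 0.001]
force: [0.5, 1.2, 4.7]
grip_width: 0.0243
finger_force: 35.4
```

```bash
python3 -m creep '.1 0 0 -.2 0 0 0;.1 0 0 -.37 0 0 0;.1 0 0 -.2 0 0 0;.1 0 0 0 0 0 0' 35
python3 -m creep '.1 0 -.2 0 0 0 0;.1 0 -.4 0 0 0 0;.1 0 -.5 0 0 0 0;.1 0 -.5 0 0 0 0;.1 0 -.5 0 0 0 0'
python3 -m creep '.1 0 -.6 0 0 0 0;.1 0 -.4 0 0 0 0;.1 0 0 0 0 0 0'
```

```text
t: 10.8
position: [0.4692, 0.0911, 0.2718]
tcp_rot: [0.029, 1.0, -0.0, 0.002]
force: [1.4, -0.3, -1.1]
grip_width: 0.0239
finger_force: 34.7
t: 11.22
position: [0.464, 0.0274, 0.2693]
tcp_rot: [0.029, 1.0, -0.0, -0.001]
force: [-0.2, -1.2, -2.0]
grip_width: 0.0243
finger_force: 34.6
t: 11.47
position: [0.4624, -0.0038, 0.2694]
tcp_rot: [0.03, 1.0, -0.001, -0.001]
force: [0.6, 0.2, -1.6]
grip_width: 0.0244
finger_force: 34.8
```

```bash
python3 -m creep '.1 0 -.4 -.2 0 0 0;.1 -.3 -.8 -.2 0 0 0;.1 -.4 -.8 -.2 0 0 .22;.1 -.5 -.8 -.2 0 0 0;.1 -.3 -.8 -.2 0 0 0'
python3 -m creep '.1 0 -.4 0 0 0 0;.1 0 0 0 0 0 0;.1 0 0 0 0 0 0'
python3 - <<'E'
from h import *
np.set_printoptions(precision=4,suppress=True)
st=arm.observe();p,d=capture('wrist');cv2.imwrite('pics/w3.png',cv2.resize(p[:,:,::-1],None,fx=1.5,fy=1.5,interpolation=cv2.INTER_CUBIC));np.savez('w3.npz',p=p,d=d,**st)
C=cam('wrist',st);print(st['position'],st['joints'],[np.round(np.array(proj(C,(x,y,.06)))*1.5) for x,y in ((.4597,-.2244),(.5978,-.2347),(.4577,-.2668),(.5941,-.2794))])
E
```

```text
t: 11.88
position: [0.5011, -0.1133, 0.2999]
tcp_rot: [0.04, 0.999, 0.0, 0.0]
force: [-0.1, 0.7, -1.5]
grip_width: 0.024
finger_force: 34.9
t: 12.13
position: [0.4987, -0.1242, 0.2991]
tcp_rot: [0.041, 0.999, 0.001, -0.001]
force: [0.1, -0.2, -2.0]
grip_width: 0.024
finger_force: 35.0
[ 0.4987 -0.1242  0.2991] [-0.3811 -0.0161  1.8761  0.001   1.2842 -1.8698] [array([226., 216.]), array([245., 403.]), array([162., 219.]), array([185., 403.])]
```

View pics/w3.png

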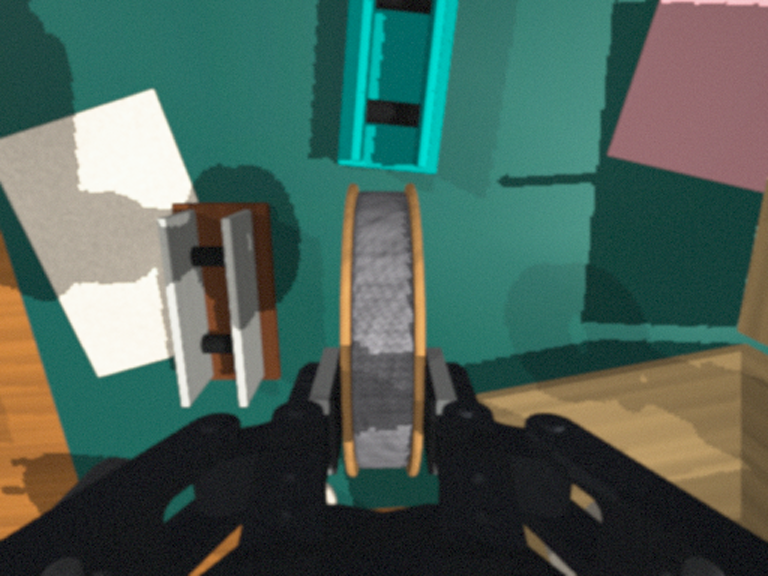

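The view shows the reel held upright and centred in the fingers. The holder's plate tops run from (165,218) to (184,405) and from (228,213) to (243,403), within about 2 px of the prediction. I'll refine the slot's inner edges from row profiles.

Run:
```python
from h import *
np.set_printoptions(precision=4,suppress=True)
w=dict(np.load('w3.npz'));C=cam('wrist',w)
g=w['p'].astype(int).min(2)
for v in (160,185,210,235,255,262): print(v,g[v,104:176])
for z in (.06,.068):
  print(z,[plane(C,q,z)[:2] for q in((112,147),(122.5,268),(152.5,143),(162.5,267))])
R0=R.from_quat(w['tcp_rot']).as_matrix();print(R0, w['position'])
```

```text
160 [157 158 153 148 147 147 139 122  90  80  77  77  80  81  78  81  82  75
  76  79  80  80  84  80  80  80  77  75  50  27  24  32  25  25  24  30
  27  34  31  14  30  24  20  35  80 124 148 151 148 137 115  88  77  81
  82  82  80  79  80  79  87  97 113 101  72  44  27  21  25  17  22  23]
185 [198 160 161 159 158 155 149 149 147 142 124  99  85  83  84  84  99 123
 136 140 140 137 136 140 140 143 140 132 106  88  70  49  27  27  21  27
  27  23  22  22  33  29  19  26  22  30  67 115 142 150 150 146 121  96
  84  84  83  80  86  80  77  81  78  84  82  75  64  39  29  22  21  23]
210 [240 239 233 212 172 159 155 155 183 218 231 236 234 227 192 157 138 136
 136 140 136 139 137 139 137 140 139 142 137 140 142 141 134 107  74  51
  43  51  33  37  24  23  14  20  11  24  19  30  40  80 130 149 150 146
 126 106  86  81  82  84  81  78  79  82  90 109 127 131 109  75  40  33]
235 [239 240 241 238 241 241 233 204 168 155 154 160 188 222 232 234 230 214
 171 143 137 138 139 139 141 142 140 141 138 136 124  96  86  82  86  72
  65  50  44  40  36  36  32  34  30  22  20  27  24  24  3
[... 318 characters left out ...]
8 232 233 227 190 149 142 140 144 137 142 141 136 113  81  46  35]
262 [ 33  29  34  34  31  33  37  31  32  26  32  38  34  30  54 126 199 226
 229 231 222 177 150 140 136 142 137 135 108  81  47  34  32  35  36  32
  32  36  28  27  30  37  30  31  36  33  29  28  35  28  36  29  34  58
 136 208 227 234 232 222 177 144 140 139 128  99  59  40  29  33  36  37]
0.06 [array([ 0.4592, -0.2634]), array([ 0.5931, -0.2799]), array([ 0.4587, -0.2225]), array([ 0.5956, -0.2352])]
0.068 [array([ 0.4585, -0.2597]), array([ 0.5889, -0.2757]), array([ 0.4579, -0.2199]), array([ 0.5913, -0.2322])]
[[-0.9966  0.0823 -0.0021]
 [ 0.0823  0.9966  0.0018]
 [ 0.0022  0.0017 -1.    ]] [ 0.4987 -0.1242  0.2991]
```

Run:
```python
from h import *
np.set_printoptions(precision=4,suppress=True)
w=dict(np.load('w3.npz'));C=cam('wrist',w)
Rt=[(160,151.4),(185,153.8),(210,155.8),(235,158.2),(255,160),(262,161)];L=[(185,111.4),(210,115),(235,119),(255,121),(262,122)]
fs=[]
for S in(L,Rt):
  P=np.array([plane(C,(u,v),.06) for v,u in S]);f=np.polyfit(P[:,0],P[:,1],1);fs.append(f);print(f,np.degrees(np.arctan(f[0])),P[:,1]-np.polyval(f,P[:,0]))
m=np.mean(fs,0);print('mid y at .527',np.polyval(m,.527),np.degrees(np.arctan(m[0])), 'top: mid',np.mean([-.2244,-.2347,-.2668,-.2794]))
y=w['tcp_rot'];print('tool y angle',np.degrees(np.arctan2(.9966,.0823)))
```

```text
[-0.0772 -0.2335] -4.4157171084541975 [-0.0002 -0.      0.0006 -0.0002 -0.0002]
[-0.0836 -0.1869] -4.779098321034402 [ 0.      0.0001 -0.0002 -0.0001 -0.0001  0.0003]
mid y at .527 -0.25258518855856493 -4.59745404546734 top: mid -0.251325
tool y angle 85.27918203718117
```

```bash
python3 -m creep '.1 -.15 -.5 0 0 0 0;.1 -.26 -.83 0 0 0 0;.1 -.26 -.83 0 0 0 0;.1 -.26 -.83 0 0 0 0;.1 -.26 -.83 0 0 0 0'
python3 -m creep '.1 -.12 -.33 0 0 0 0;.1 0 0 0 0 0 0;.1 0 0 0 0 0 0;.1 0 0 0 0 0 0'
python3 - <<'E'
from h import *
for i in range(3):
  s=arm.observe();capture('top') if i<2 else 0
  print(s['position'],s['t'])
E
```

```text
t: 12.6
position: [0.5256, -0.2406, 0.2993]
tcp_rot: [0.039, 0.999, 0.001, -0.001]
force: [0.7, 0.0, -2.1]
grip_width: 0.024
finger_force: 35.0
t: 12.93
position: [0.5282, -0.2498, 0.2994]
tcp_rot: [0.04, 0.999, 0.001, -0.001]
force: [0.0, 0.6, -2.7]
grip_width: 0.0239
finger_force: 35.1
[ 0.5282021  -0.24984121  0.29944348] 12.9333
[ 0.52823991 -0.24987662  0.29958847] 12.9833
[ 0.52831477 -0.25004749  0.29976407] 13.0333
```

```bash
python3 -m creep '.1 .02 -.07 .3 0 0 0;.1 0 0 .6 0 0 0;.1 0 0 .6 0 0 0;.1 0 0 .4 0 0 0;.1 0 0 .2 0 0 0'
python3 -m creep '.1 0 0 .3 0 0 0;.1 0 0 .3 0 0 0;.1 0 0 .2 0 0 0;.1 0 0 0 0 0 0'
```

```text
t: 13.45
position: [0.5264, -0.2526, 0.234]
tcp_rot: [0.04, 0.999, 0.001, -0.002]
force: [-0.4, -0.2, -2.0]
grip_width: 0.0241
finger_force: 35.1
t: 13.78
position: [0.5272, -0.2534, 0.2115]
tcp_rot: [0.041, 0.999, 0.001, -0.001]
force: [-0.8, 1.3, -1.8]
grip_width: 0.0241
finger_force: 35.1
```

```bash
python3 -m creep '.1 0 .03 .2 0 0 0;.1 0 0 .2 0 0 0;.1 0 0 .2 0 0 0;.1 0 0 .1 0 0 0;.1 0 0 0 0 0 0'
python3 -m creep '.1 0 0 .04 0 0 0;.1 0 0 .04 0 0 0;.1 0 0 0 0 0 0'
```

```text
t: 14.2
position: [0.5273, -0.2526, 0.1908]
tcp_rot: [0.041, 0.999, 0.001, -0.001]
force: [-0.5, -0.1, -2.4]
grip_width: 0.0242
finger_force: 35.1
t: 14.45
position: [0.5279, -0.253, 0.1897]
tcp_rot: [0.041, 0.999, -0.0, 0.0]
force: [-0.2, -0.2, -3.2]
grip_width: 0.0242
finger_force: 35.1
```

```bash
python3 -m creep '.1 0 0 .04 0 0 0;.1 0 0 .04 0 0 0;.1 0 0 0 0 0 0'
python3 -m creep '.1 0 0 .03 0 0 0;.1 0 0 .03 0 0 0;.1 0 0 0 0 0 0'
```

```text
t: 14.7
position: [0.5278, -0.2529, 0.1871]
tcp_rot: [0.041, 0.999, 0.0, -0.0]
force: [1.6, 0.3, -2.3]
grip_width: 0.024
finger_force: 35.1
t: 14.95
position: [0.5286, -0.2532, 0.1862]
tcp_rot: [0.041, 0.999, -0.0, 0.001]
force: [0.7, 0.6, 1.8]
grip_width: 0.0242
finger_force: 35.5
```

```bash
python3 -m creep '.1 0 0 .025 0 0 0;.1 0 0 0 0 0 0;.1 0 0 0 0 0 0'
```

```text
t: 15.2
position: [0.5289, -0.2533, 0.1861]
tcp_rot: [0.041, 0.999, -0.0, 0.001]
force: [1.0, 1.0, 4.8]
grip_width: 0.0242
finger_force: 36.0
```

```bash
python3 -m creep '.35 0 0 0 0 0 0;.4 0 0 0 0 0 0;.45 0 0 0 0 0 0;.55 0 0 0 0 0 0;.6 0 0 0 0 0 0' 20
python3 -m creep '.6 0 0 -.3 0 0 0;.6 0 0 -.6 0 0 0;.6 0 0 -.8 0 0 0;.6 0 0 -.8 0 0 0;.6 0 0 -.8 0 0 0'
python3 -m creep '.6 .5 0 -.8 0 0 0;.6 .8 0 -.5 0 0 0;.6 .8 0 0 0 0 0;.6 .4 0 0 0 0 0;.6 0 0 0 0 0 0'
python3 - <<'E'
from h import *
np.set_printoptions(precision=4,suppress=True)
st=arm.observe();p,d=capture('wrist')
C=cam('wrist',st);print(st['position'])
# reel top rim band from wrist view: profile rows near predicted points
for x in(.49,.51,.527,.545):
  z=.0753+np.sqrt(.058**2-(x-.527)**2)
  y=-.2526-.0804*(x-.527);a,b=proj(C,(x,y+.0185,.06)),proj(C,(x,y-.0185,.06))
  q=[proj(C,(x,y+o,z)) for o in(-.0125,.0125)];v=int(round(q[0][1]))
  print('x',x,'pred faces',np.round(q,1),'row',v)
  if 0<=v<384:
    lo=int(q[0][0])-12;hi=int(q[1][0])+13
    print(lo,' '.join('%d/%d'%(r,b) for r,gg,b in p[v,lo:hi]))
Tc=cam('top');pt,dt=capture('top')
for nm,X in(('reeltop',(.527,-.2526,.1333)),('front',(.575,-.2565,.1078)),('rear',(.479,-.2487,.1078))):
  u,v=map(int,np.round(proj(Tc,X)));z=dt[v,u];K,T=Tc
  q=T[:3,:3]@(np.array([(u-K[0,2])/K[0,0],-(v-K[1,2])/K[1,1],-1])*z)+T[:3,3];print(nm,q,pt[v,u])
E
```

```text
t: 15.62
position: [0.5274, -0.2528, 0.1841]
tcp_rot: [0.041, 0.999, 0.0, -0.001]
force: [0.6, -0.6, -0.8]
grip_width: 0.0513
finger_force: 0.0
t: 16.03
position: [0.5277, -0.2529, 0.2851]
tcp_rot: [0.04, 0.999, -0.0, -0.0]
force: [0.5, -0.3, 0.3]
grip_width: 0.0514
finger_force: 0.0
t: 16.45
position: [0.4513, -0.2465, 0.3229]
tcp_rot: [0.041, 0.999, -0.0, -0.0]
force: [0.6, 1.0, 0.4]
grip_width: 0.0516
finger_force: 0.0
[ 0.4513 -0.2465  0.3229]
x 0.49 pred faces [[242.  223.4]
 [268.4 221.4]] row 223
229 72/29 68/22 75/25 73/22 89/61 113/97 131/124 139/134 141/134 128/125 115/99 126/76 156/70 159/70 127/68 105/92 110/108 113/116 128/129 126/129 129/128 127/127 128/127 128/131 130/131 128/125 126/127 127/128 123/127 124/125 123/125 113/118 106/105 95/90 115/68 149/66 160/67 133/54 88/35 63/30 59/47 75/67 122/118 178/171 202/195 208/201 206/195 181/164 143/111 110/55 98/28 105/31
x 0.51 pred faces [[241.8 247.9]
 [268.6 245.9]] row 248
229 83/50 71/33 67/23 70/21 73/25 92/73 119/109 139/131 136/134 133/129 143/112 173/97 198/89 192/85 148/79 119/105 120/117 129/132 139/141 142/144 1
[... 559 characters left out ...]
44/83 194/88 211/88 189/76 135/56 92/46 81/65 106/102 154/146 186/181 201/194 208/202 198/191 158/141 118/75 103/34 99/30 104/36
x 0.545 pred faces [[242.4 281. ]
 [268.3 279.1]] row 281
230 25/85 31/87 29/84 31/86 59/93 125/131 193/186 223/215 224/217 217/205 194/163 191/110 202/91 181/81 135/91 116/110 121/123 125/129 129/130 130/130 129/132 128/131 127/127 125/126 128/130 126/126 127/130 128/128 133/134 135/137 132/138 116/117 114/105 139/86 181/84 192/87 147/89 82/86 39/85 45/86 103/111 161/156 189/181 202/191 197/190 167/169 109/126 56/93 30/88 26/83 36/87
reeltop [ 0.4782 -0.1924  0.5812] [55 47 47]
front [ 0.5757 -0.2564  0.098 ] [95 91 92]
rear [ 0.448  -0.1858  0.6056] [126  70  60]
```

```bash
python3 -m creep '.6 .3 .6 0 0 0 0;.6 .5 1 0 0 0 0;.6 .3 1 0 0 0 0;.6 0 .8 0 0 0 0;.6 0 .3 0 0 0 0'
python3 - <<'E'
from h import *
from scipy.optimize import least_squares
np.set_printoptions(precision=4,suppress=True)
def cloud(n,d,st=None):
  K,T=cam(n,st);v,u=np.mgrid[:384,:512];q=np.stack([(u-K[0,2])/K[0,0]*d,-(v-K[1,2])/K[1,1]*d,-d],-1)
  return q@T[:3,:3].T+T[:3,3]
for n in('wrist','top'):
  st=arm.observe();p,d=capture(n);X=cloud(n,d,st)
  c=np.cos(np.radians(-4.6));s=np.sin(np.radians(-4.6));r=X-[.527,-.2526,0];a=r[...,0]*c+r[...,1]*s;b=-r[...,0]*s+r[...,1]*c
  m=(abs(b)<.009)&(abs(a)<.055)&(X[...,2]>.085)&(X[...,2]<.16)&(d>0)
  A,Z=a[m],X[...,2][m]
  f=least_squares(lambda q:np.hypot(A-q[0],Z-q[1])-.058,[0,.075],loss='soft_l1',f_scale=.001)
  print(n,m.sum(),f.x,np.abs(f.fun).mean(), 'top z',np.percentile(Z,98))
  m2=(abs(a)<.02)&(X[...,2]>.128)&(X[...,2]<.15)&(abs(b)<.03);print(' b range',np.percentile(b[m2],[2,50,98]) if m2.any() else None)
np.savez('top2.npz',p=p,d=d)
o=np.load('top1.npz')['p'].astype(int);df=(abs(o-p.astype(int)).max(2)>40).astype(np.uint8)
df=cv2.morphologyEx(df,cv2.MORPH_OPEN,np.ones((2,2)))
k,_,stt,_=cv2.connectedComponentsWithStats(df);print([x.tolist() for x in stt[1:] if x[4]>15])
E
```

```text
t: 16.97
position: [0.4294, -0.131, 0.3219]
tcp_rot: [0.039, 0.999, 0.001, -0.0]
force: [-0.1, 0.0, -0.0]
grip_width: 0.0513
finger_force: 0.0
wrist 1010 [0.0037 0.0722] 0.0007072620574444081 top z 0.12896652970278077
 b range [-0.0145 -0.0092  0.0056]
top 182 [0.0012 0.0703] 0.001808293607389755 top z 0.13168761238665702
 b range [-0.0149 -0.0013  0.0095]
[[46, 187, 305, 197, 18881], [318, 192, 10, 31, 217], [190, 199, 15, 36, 324], [218, 207, 21, 15, 273], [294, 216, 4, 8, 29], [160, 228, 5, 5, 24], [352, 228, 33, 45, 755], [191, 231, 5, 4, 16], [234, 244, 25, 30, 341], [320, 259, 56, 122, 2964], [270, 285, 49, 82, 2225], [207, 328, 9, 5, 19], [241, 339, 6, 7, 32], [223, 368, 8, 10, 22], [106, 373, 17, 11, 110], [245, 378, 8, 6, 29]]
```

```bash
python3 -c "
from plant import arm;print(arm.finish_job())"
```

```text
the job is handed in; nothing more can be done
None
```

The job is handed in at about 17 s: the door is open about 99°, and the reel is off the hook and stands between the plates, at the height that fits both rollers. The pencil pot and thread cone show no movement in the before/after top views; the arm hid the spool box, but it never went near it.

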